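# Ballast the paper bird's base and turn it round once on the banding wheel

### The arm

A 6-joint arm with a two-finger parallel gripper is mounted at the origin on the work surface. World frame = base frame: x ahead of the robot, y to its left, z up, the work surface at z = 0. Lengths are in m, angles in rad, forces in N, time in s.
With the tool pointing down it reaches from about 0.3 to 0.85 m from the base axis. Payload 4.2 kg.
Tool frame: the origin (TCP) lies on the centre line of the jaws, within the pads' length; the fingertips stand 17 mm ahead of it and the grasp point (between the pads) lies 2 mm behind it; z points along the fingers, y is the line along which they close (so a half turn about z gives the same grasp; the last joint's range is limited). The gripper opens to 91 mm and grips with 3 to 60 N. Pads are 32 mm wide; open, the fingers measure 118 mm over their backs; the gripper's body (76 mm by 178 mm) begins 60 mm behind the grasp point.
Start: joints at [-1.222, 0.32, 1.565, -0, 1.257, -0.02], TCP at [0.207, -0.536, 0.231] pointing down, gripper open.
Joint ranges: [-3.11, 3.11], [-0.84, 2.01], [0.21, 2.61], [-1.34, 4.49], [0.05, 2.63], [-2.56, 2.56]. Speed limits (rad/s): [2.57, 2.57, 3.14, 3.14, 3.14, 3.14].

### API

Orientations are given as a unit quaternion [x, y, z, w].
In Python, from cell import telemetry, capture, calibration, arm, spotter gives the robot as it stands.
- The arm moves only by the tool arm_command, never from a script. Its argument "commands" is a list of rows, each an object with "dr": the turn, a rotation vector about the world's x, y, z normalised to -1 to 1, where 1 is pi rad, a list of three; "slide": the shift along the world's x, y, z normalised to -1 to 1, where 1 is 0.4 m, a list of three; "grip": the closure, from -1 (fully open) to 1 (shut), so that 0 is half open. In form: [{"dr": [ax, ay, az], "slide": [tx, ty, tz], "grip": grip}, ...]. A call has 1 to 8 rows; each row is the pose to reach, as a shift and turn from the pose commanded when the call began, turning the shorter way round; what a row does not reach only later rows make up. A row lasts 1/8 s, in which the tool goes at most 62.5 mm and 10.7 degrees, less where a joint would pass 70% of its speed; a pose out of reach is approached as far as the arm can. A call with a number of a shift or a turn outside -1 to 1 is refused whole. A call with a gripper value outside its range is refused whole. The fingers move at their own pace and stop on an object; "squeeze" is the grip in N (left out, the last holds). Time passes only in rows, so rows that repeat a pose let the fingers close. It gives the time, the measured TCP pose, the force, the opening and the grip force at its end, in the units of the state.
- telemetry.get_obs(): the state, without advancing time (a new reading comes with each control period).
- capture(name): name is "scene" or "side" or "wrist"; returns (picture, depth): 400x640x3 uint8, blue, green, red; 400x640 float32, m along the optical axis (not along the pixel's ray), 0 where there is no reading.
- calibration(name): a dict with "fx", "fy", "cx", "cy" (pixels), "position" and "attitude" of the camera in the world; the wrist camera has in their place "tool_from_camera" (4x4, takes a point from camera to tool coordinates, whose origin is the TCP and whose axes are the flange's). Camera axes: x right, y down, z forward; pixel columns grow to the right and rows downward; lengths in m; the calibration is good to about 2 mm. The wrist camera is an equidistant fisheye: a pixel r from the principal point sees the ray r / f radians off the axis. A picture is of the moment at which its call begins: read the wrist's pose just before it. calibration takes no time and is no camera call.
- arm.close_job(): hands the job in; it is judged then, once.
Trained networks look in the newest picture that a camera, given by its name, has taken for a name from the list of things; names that differ only in an ending like _2 or _b are one class to them, and where a whole thing is asked for, a point or a joint stands for the part that bears it (a point fixed in the world has none). Each returns a list of dicts, best first, with "confidence" (0 to 1); they miss things now and then, are a little off and sometimes report something else, mostly with a low value. They report only what shows in the picture. A call takes as long as a camera call. They do not tell look-alikes from the thing itself.
- spotter.find_in(query, camera): "box" ([left, top, right, bottom] in pixels, round what is visible of it).
- spotter.trace(query, camera): "region" (400x640 bool, what is visible of it) and "box" ([left, top, right, bottom] in pixels, round what is visible of it).
- spotter.pinpoint(query, camera): "position" ([column, row] in pixels: a listed point, or the origin of a listed thing).
The state is a dict: "time_s": time; "q": joint angles; "dq": joint speeds; "joint_efforts": joint torques, N m; "tool_pos": TCP position; "eef_rot": TCP orientation; "force": force on the tool from outside, world axes, zero at the start; "moment": the same for the moment, N m; "finger_gap": opening from 0.0 (shut) to 1.0 (fully open); "finger_force": force on a finger pad.
Only numpy, scipy, OpenCV 4.12 (cv2) and the standard library are available. Lean on these libraries where they do the work, as an engineer would, in place of code of your own. Each camera call takes 0.05 s, during which the arm holds its last target. There are 200 camera calls.

### The job

Pour all eight marbles from the cup into the open card base that stands on the banding wheel, and stand the empty cup upright on the table again. Then, to check that the weighted base stands true all round, turn the wheel by hand through one full turn, with the base still standing on its middle and no marble lost. Leave the glue bottle, the tape roll and the glue gun where they are.

Things in the scene. Friction and masses are not known exactly. Their poses are not given: they have to be found in the camera images.
- cup: white straight-sided round cup without a handle, 85 mm high, outside diameter 66 mm, wall 2.5 mm, about 0.14 kg, standing upright on the table with the eight marbles in it (they fill it to about 50 mm, and its weight is low down, so it swings in a loose grip). Origin: centre of its underside; z is its axis, up through the mouth
- cup_rim (a point): centre of the cup's mouth, 85 mm above its underside
- card_base: open-topped round card pot fringed with cut paper, the base of a paper bird: outside diameter 104 mm (107 mm over the fringe), inside 98 mm, 64 mm high, floor 4 mm thick, about 0.14 kg, too wide to grasp across. It stands loose on the middle of the wheel. Origin: centre of its underside; z is its axis, up
- card_base_rim (a point): centre of the card base's open top, 64 mm above its underside
- wheel (a joint): angle in rad of the wheel head about its vertical axis: 0 at the start, grows anticlockwise seen from above; one full turn is 6.28, either way. No end stops; the bearing is a little stiff (about 0.06 N m), so the head moves only while it is pushed or dragged
- wheel_top (a point): centre of the wheel head's flat upper face, 60 mm above the table, on the turning axis. The banding wheel is a decorator's turntable fixed to the table: a flat bare aluminium disc 250 mm across and 12 mm thick on a heavy dark foot 168 mm across; between the card base and the wheel's edge a ring about 70 mm wide is free
- wheel_rim (a point): point on the wheel head's upper face 100 mm from the axis, on a white scrap of tape stuck there; it goes round with the head
- glue_bottle: white glue bottle, 54 mm across, 110 mm high, standing beyond the work; leave it alone. Origin: centre of its underside
- tape_roll: roll of tape lying flat at the right, 96 mm across, 24 mm high; leave it alone. Origin: centre of its underside
- glue_gun: dark green hot-glue gun lying on its side at the left, about 150 mm long, 46 mm high; leave it alone. Origin: on the table under its middle
- marble0: glass marble, 23 mm across, 17 g, one of the eight in the cup; smooth and slippery; they roll, and may lodge against one another in the cup until it is tipped well past level or shaken. Origin: its centre
- marble1: glass marble, 23 mm across, 17 g, one of the eight in the cup; smooth and slippery; they roll, and may lodge against one another in the cup until it is tipped well past level or shaken. Origin: its centre
- marble2: glass marble, 23 mm across, 17 g, one of the eight in the cup; smooth and slippery; they roll, and may lodge against one another in the cup until it is tipped well past level or shaken. Origin: its centre
- marble3: glass marble, 23 mm across, 17 g, one of the eight in the cup; smooth and slippery; they roll, and may lodge against one another in the cup until it is tipped well past level or shaken. Origin: its centre
- marble4: glass marble, 23 mm across, 17 g, one of the eight in the cup; smooth and slippery; they roll, and may lodge against one another in the cup until it is tipped well past level or shaken. Origin: its centre
- marble5: glass marble, 23 mm across, 17 g, one of the eight in the cup; smooth and slippery; they roll, and may lodge against one another in the cup until it is tipped well past level or shaken. Origin: its centre
- marble6: glass marble, 23 mm across, 17 g, one of the eight in the cup; smooth and slippery; they roll, and may lodge against one another in the cup until it is tipped well past level or shaken. Origin: its centre
- marble7: glass marble, 23 mm across, 17 g, one of the eight in the cup; smooth and slippery; they roll, and may lodge against one another in the cup until it is tipped well past level or shaken. Origin: its centre
Not all that is in view belongs to the job. There is more than one size of the card_base; the job needs the smaller.

How it is judged:
By the outcome, as a careful person would: the job done as asked, in the order asked, and still so for the second after the job is handed in, with the robot touching nothing.
It also fails if it takes over 72 s, if anything falls off the work surface, if the arm or the gripper's body presses on something with over 40 N, if the wrist force passes 120 N, or if a joint passes its speed limit or range.

## Working session

There is one attempt and no reset: what is moved stays moved. The work goes in short steps, Python scripts to look and compute and a tool call to move; the robot and the scene stay as the last step left them, time stands still between calls to the robot, and variables do not carry over. Pictures are saved under pics/ and viewed, at most 10 in all, crops included, and the job is handed in when it is done.

Besides the shell and the picture viewer there is one more tool, called after "Request:" as name([rows], argument=value, ...), one row to a line, values as JSON. arm_command: Moves the arm, as the interface text tells. Its arguments: {"type":"object","properties":{"commands":{"type":"array"},"squeeze":{"type":"number"}},"required":["commands"]}

```bash
ls; mkdir -p pics; cat > h.py <<'E'
import numpy as np, cv2
from scipy.spatial.transform import Rotation as R
from cell import telemetry, capture, calibration, arm, spotter
def world(cam, depth):
    c=calibration(cam); v,u=np.mgrid[0:400,0:640]
    P=np.stack([(u-c['cx'])/c['fx']*depth,(v-c['cy'])/c['fy']*depth,depth],-1)
    a=np.array(c['attitude']); M=R.from_quat(a).as_matrix() if a.size==4 else a.reshape(3,3)
    return P@M.T+np.array(c['position'])
E
python3 - <<'E'
from h import *
for n in ('scene','side'):
    p,d=capture(n); cv2.imwrite(f'pics/{n}0.png',p); np.savez(f'{n}0.npz',p=p,d=d)
    W=world(n,d); print(n,calibration(n))
    for q in ('cup','card_base','wheel','glue_bottle','tape_roll','glue_gun'):
        for r in spotter.trace(q,n)[:3]:
            m=r['region']&(d>0); w=W[m]
            if len(w): print(q,round(r['confidence'],2),np.round(r['box']),np.round(np.percentile(w,[2,50,98],axis=0),3).tolist())
print(telemetry.get_obs())
E
```

```text
pics
scene {'fx': 448.19612635688316, 'fy': 448.19612635688316, 'cx': 320.0962155968309, 'cy': 194.62599826383018, 'position': array([1.25759734, 0.42330045, 1.15711246]), 'attitude': array([ 0.48029218,  0.82626608, -0.25127354, -0.15318416])}
cup 0.56 [254. 135. 276. 165.] [[0.491, -0.209, 0.004], [0.531, -0.174, 0.054], [0.556, -0.145, 0.085]]
card_base 0.95 [346. 167. 383. 210.] [[0.484, 0.129, 0.058], [0.523, 0.176, 0.085], [0.587, 0.229, 0.124]]
card_base 0.6 [473. 222. 535. 283.] [[0.436, 0.523, 0.0], [0.487, 0.597, 0.036], [0.581, 0.662, 0.09]]
wheel 0.58 [320. 160. 408. 232.] [[0.415, 0.062, 0.051], [0.556, 0.192, 0.059], [0.648, 0.291, 0.064]]
wheel 0.41 [173. 131. 206. 157.] [[0.564, -0.464, -0.001], [0.611, -0.418, 0.02], [0.655, -0.374, 0.028]]
glue_bottle 0.65 [255. 216. 278. 244.] [[0.759, -0.025, 0.009], [0.784, -0.001, 0.071], [0.799, 0.015, 0.112]]
tape_roll 0.89 [174. 130. 209. 156.] [[0.564, -0.461, 0.0], [0.61, -0.414, 0.021], [0.655, -0.374, 0.028]]
glue_gun 0.71 [397. 226. 458. 264.] [[0.505, 0.329, 0.002], [0.579, 0.418, 0.033], [0.606, 0.465, 0.049]]
side {'f
[... 984 characters left out ...]
, 'q': array([-1.22203060e+00,  3.19577081e-01,  1.56449234e+00, -2.26123373e-05,
        1.25739881e+00, -1.99517463e-02]), 'dq': array([ 6.31764953e-05, -3.57773366e-04, -1.61897993e-03,  4.93496132e-04,
       -7.62957507e-06,  1.84220775e-03]), 'joint_efforts': array([ 9.49727255e-04, -4.12231314e+01, -2.32189590e+01,  7.26664695e-02,
        3.73416615e-02, -6.42825398e-06]), 'tool_pos': array([ 0.20726684, -0.53636172,  0.2309921 ]), 'eef_rot': array([ 9.83053366e-01,  1.83319602e-01, -4.28715748e-07,  6.31326030e-05]), 'force': array([-0.24063998, -0.07088691,  0.38186101]), 'moment': array([ 0.00911694,  0.00620204, -0.02757331]), 'finger_force': 0.0, 'finger_gap': 1.000726233921844}
```

```bash
python3 - <<'E'
from h import *
S={n:np.load(f'{n}0.npz') for n in('scene','side')}
W=np.vstack([world(n,S[n]['d'])[S[n]['d']>0] for n in S])
def circ(sel,name):
    p=W[sel][:,:2].astype(np.float32); (c,r)=cv2.minEnclosingCircle(p); print(name,len(p),np.round(c,4),round(r,4))
def near(x,y,r): return np.hypot(W[:,0]-x,W[:,1]-y)<r
z=W[:,2]
circ(near(.522,-.178,.05)&(z>.078)&(z<.092),'cup')
circ(near(.532,.178,.07)&(z>.112)&(z<.13),'base')
circ(near(.53,.178,.14)&(z>.052)&(z<.066),'wheel')
a=cv2.resize(S['scene']['p'][100:300,150:550],(800,400),interpolation=cv2.INTER_CUBIC)
b=cv2.resize(S['side']['p'][90:310,230:420],(345,400))
cv2.imwrite('pics/a.png',a); 
E
```

```text
cup 207 [ 0.5229 -0.1777] 0.035
base 453 [0.5367 0.1756] 0.0559
wheel 5883 [0.5287 0.1739] 0.128
```

View pics/a.png

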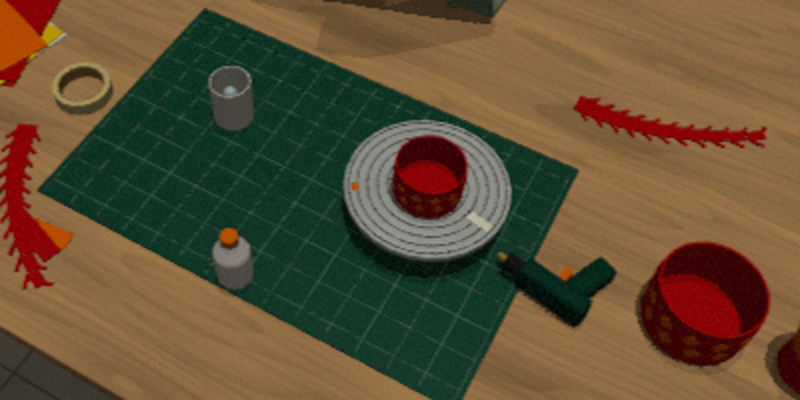

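```bash
cat >> h.py <<'E'
def targ(t,s=1,roll=0):  # tool z=(0,cos t,-sin t), y=s*x, rolled about tool z
    z=np.array([0,np.cos(t),-np.sin(t)]); y=np.array([s,0,0.])
    return R.from_matrix(np.stack([np.cross(y,z),y,z],1))*R.from_euler('z',roll)
def wrist(Rt,q1,s):
    M=(R.from_euler('ZY',[q1,s]).inv()*Rt*R.from_euler('z',-np.pi/2))
    return M.as_euler('ZYZ')
E
python3 - <<'E'
from h import *
o=telemetry.get_obs(); R0=R.from_quat(o['eef_rot'])
print(R0.as_matrix().round(2))
print(wrist(R0,-1.222,1.885))
for s in(1,-1):
  T=targ(np.radians(20),s)
  print(s,'dr',np.round((T*R0.inv()).as_rotvec()/np.pi,3))
  for q1 in(-.35,.3):
   for roll in (-2.1,0,2.1): print(q1,roll,wrist(targ(np.radians(20),s,roll),q1,2.0).round(2))
E
```

```text
[[ 0.93  0.36  0.  ]
 [ 0.36 -0.93 -0.  ]
 [-0.    0.   -1.  ]]
[-2.26231716e-05  1.25646823e+00 -1.99211264e-02]
1 dr [ 0.339 -0.232  0.332]
-0.35 -2.1 [ 1.1   1.72 -2.63]
-0.35 0 [ 1.1   1.72 -0.53]
-0.35 2.1 [1.1  1.72 1.57]
0.3 -2.1 [ 1.36  1.16 -2.43]
0.3 0 [ 1.36  1.16 -0.33]
0.3 2.1 [1.36 1.16 1.77]
-1 dr [ 0.254  0.37  -0.529]
-0.35 -2.1 [1.1  1.72 0.51]
-0.35 0 [1.1  1.72 2.61]
-0.35 2.1 [ 1.1   1.72 -1.57]
0.3 -2.1 [1.36 1.16 0.71]
0.3 0 [1.36 1.16 2.81]
0.3 2.1 [ 1.36  1.16 -1.37]
```

Request:
arm_command([
  {"dr": [0.04, -0.03, 0.04], "slide": [0.09, 0.055, 0], "grip": -1},
  {"dr": [0.085, -0.058, 0.083], "slide": [0.18, 0.11, 0], "grip": -1},
  {"dr": [0.127, -0.087, 0.124], "slide": [0.27, 0.165, 0], "grip": -1},
  {"dr": [0.17, -0.116, 0.166], "slide": [0.36, 0.22, 0], "grip": -1},
  {"dr": [0.212, -0.145, 0.207], "slide": [0.45, 0.275, 0], "grip": -1},
  {"dr": [0.254, -0.174, 0.249], "slide": [0.54, 0.33, 0], "grip": -1},
  {"dr": [0.297, -0.203, 0.29], "slide": [0.63, 0.385, 0], "grip": -1},
  {"dr": [0.339, -0.232, 0.332], "slide": [0.7325, 0.44, 0], "grip": -1},
])

```text
time_s: 1.7
tool_pos: [0.501, -0.3605, 0.231]
eef_rot: [0.639, 0.556, 0.376, -0.376]
force: [0.7, -0.8, 0.6]
finger_gap: 0.999
finger_force: 0.0
```

```bash
cat > st.py <<'E'
from h import *
o=telemetry.get_obs()
for k in('time_s','q','tool_pos','force','finger_gap','finger_force'): print(k,np.round(o[k],4))
Rn=R.from_quat(o['eef_rot']); print(Rn.as_matrix().round(3))
E
cat st.py > s1.py; echo "print((targ(np.radians(20))*Rn.inv()).as_rotvec()/np.pi, wrist(Rn,o['q'][0],o['q'][1]+o['q'][2]))">>s1.py; python3 s1.py
```

```text
time_s 1.7
q [-0.9456  0.8096  1.1437  0.717   2.0708 -0.7577]
tool_pos [ 0.501  -0.3605  0.231 ]
force [ 0.7229 -0.7674  0.5538]
finger_gap 0.9989
finger_force 0.0
[[ 0.1    0.993  0.063]
 [ 0.428 -0.1    0.898]
 [ 0.898 -0.063 -0.435]]
[ 0.03132859 -0.02151115  0.03080565] [ 0.71697262  2.07079098 -0.75765974]
```

Request:
arm_command([
  {"dr": [0, 0, 0], "slide": [0.03, 0.09, -0.12], "grip": -1},
  {"dr": [0, 0, 0], "slide": [0.055, 0.175, -0.25], "grip": -1},
])

```text
time_s: 1.95
tool_pos: [0.5233, -0.2898, 0.1293]
eef_rot: [0.641, 0.556, 0.374, -0.375]
force: [0.5, 0.3, -0.3]
finger_gap: 1.0
finger_force: 0.0
```

```bash
python3 s1.py
```

```text
time_s 1.95
q [-0.8673  0.8418  1.3565  0.7085  1.836  -0.8728]
tool_pos [ 0.5233 -0.2898  0.1293]
force [ 0.459   0.2888 -0.3385]
finger_gap 0.9996
finger_force 0.0
[[ 0.102  0.993  0.063]
 [ 0.432 -0.102  0.896]
 [ 0.896 -0.064 -0.439]]
[ 0.03290926 -0.02211143  0.03133352] [ 0.7085087   1.83601315 -0.87280414]
```

Request:
arm_command([
  {"dr": [0.017, -0.011, 0.016], "slide": [0, 0, -0.05], "grip": -1},
  {"dr": [0.033, -0.022, 0.031], "slide": [0, 0, -0.095], "grip": -1},
  {"dr": [0.033, -0.022, 0.031], "slide": [0, 0.07, -0.12], "grip": -1},
  {"dr": [0.033, -0.022, 0.031], "slide": [0, 0.14, -0.145], "grip": -1},
  {"dr": [0.033, -0.022, 0.031], "slide": [0, 0.21, -0.17], "grip": -1},
  {"dr": [0.033, -0.022, 0.031], "slide": [0, 0.285, -0.198], "grip": -1},
])

```text
time_s: 2.7
tool_pos: [0.5225, -0.1761, 0.0515]
eef_rot: [0.58, 0.578, 0.406, -0.406]
force: [0.2, 0.4, -0.1]
finger_gap: 0.998
finger_force: 0.0
```

```bash
cat >> s1.py <<'E'
for n in('scene','side'):
    p,d=capture(n); W=world(n,d)
    for r in spotter.trace('cup',n)[:1]:
        w=W[r['region']&(d>0)]; print(n,r['confidence'],r['box'],np.percentile(w,[2,50,98],axis=0).round(3).tolist())
    if n=='side': cv2.imwrite('pics/g.png',cv2.resize(p[200:400,180:460],None,fx=2.5,fy=2.5))
E
python3 s1.py
```

```text
time_s 2.7
q [-0.7551  0.9108  1.5625  0.7633  1.702  -1.0966]
tool_pos [ 0.5225 -0.1761  0.0515]
force [ 0.1913  0.3988 -0.1309]
finger_gap 0.998
finger_force 0.0
[[ 0.001  1.     0.001]
 [ 0.341 -0.002  0.94 ]
 [ 0.94  -0.001 -0.341]]
[-0.00028085 -0.0003057   0.00053342] [ 0.76325582  1.70204156 -1.09661528]
scene 0.81 [258.2, 136.1, 278.6, 166.6] [[0.49, -0.209, 0.002], [0.529, -0.17, 0.055], [0.558, -0.145, 0.086]]
side 0.83 [287.9, 262.3, 312.6, 287.3] [[0.49, -0.233, 0.025], [0.522, -0.158, 0.066], [0.551, -0.145, 0.105]]
```

View pics/g.png

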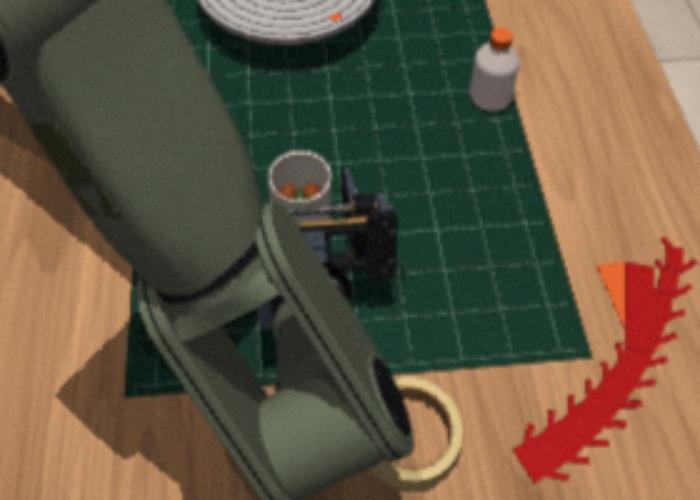

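Request:
arm_command([
  {"dr": [0, 0, 0], "slide": [0, 0, 0], "grip": 1},
  {"dr": [0, 0, 0], "slide": [0, 0, 0], "grip": 1},
  {"dr": [0, 0, 0], "slide": [0, 0, 0], "grip": 1},
  {"dr": [0, 0, 0], "slide": [0, 0, 0], "grip": 1},
  {"dr": [0, 0, 0], "slide": [0, 0, 0], "grip": 1},
  {"dr": [0, 0, 0], "slide": [0, 0, 0], "grip": 1},
], squeeze=35)

```text
time_s: 3.65
tool_pos: [0.5222, -0.1768, 0.0523]
eef_rot: [0.579, 0.578, 0.406, -0.406]
force: [-1.4, -1.3, 1.9]
finger_gap: 0.704
finger_force: 35.0
```

```bash
cat > kin.py <<'E'
from h import *
from scipy.optimize import least_squares
D=[([-1.2220,.3196,1.5645,0,1.2574,-.01995],[.20727,-.53636,.23099]),
([-.9456,.8096,1.1437,.717,2.0708,-.7577],[.501,-.3605,.231]),
([-.8673,.8418,1.3565,.7085,1.836,-.8728],[.5233,-.2898,.1293]),
([-.7551,.9108,1.5625,.7633,1.702,-1.0966],[.5225,-.1761,.0515])]
def fk(q,P):
    h,L1,L2,d,a,o2=P
    p=R.from_euler('Z',q[0]).apply(np.array([a,0,h])+R.from_euler('Y',q[1]).apply([0,0,L1])+R.from_euler('Y',q[1]+q[2]).apply([o2,0,L2]))
    Rt=R.from_euler('ZYZYZ',[q[0],q[1]+q[2],q[3],q[4],q[5]+np.pi/2]) if 0 else R.from_euler('ZY',[q[0],q[1]+q[2]])*R.from_euler('ZYZ',[q[3],q[4],q[5]+np.pi/2])
    return p+Rt.apply([0,0,d]),Rt
s=least_squares(lambda P:np.hstack([fk(q,P)[0]-p for q,p in D]+[.001*(P-[.3,.4,.4,.2,0,0])]),[.3,.4,.4,.2,0,0])
P=s.x
lo=np.array([-3.11,-.84,.21,-1.34,.05,-2.56]);hi=np.array([3.11,2.01,2.61,4.49,2.63,2.56])
def ik(p,Rt,q0):
    f=lambda q:np.hstack([fk(q,P)[0]-p,.3*(Rt*fk(q,P)[1].inv()).as_rotvec()])
    r=least_squares(f,np.clip(q0,lo+.01,hi-.01),bounds=(lo,hi)); return r.x,np.abs(r.fun).max()
if __name__=='__main__':
    print(P.round(3),np.abs(s.fun).max())
    R0=targ(np.radians(20)); q=np.array(D[3][0])
    for deg,p in [(0,[.522,-.177,.15]),(0,[.52,0,.22]),(0,[.49,.176,.22]),(45,[.49,.176,.21]),(90,[.49,.176,.2]),(120,[.495,.176,.19]),(140,[.5,.176,.19])]:
        Rt=R.from_euler('y',deg,degrees=True)*R0; q,e=ik(np.array(p),Rt,q); print(deg,p,q.round(2),round(e,4))
E
python3 kin.py
```

```text
[ 0.133  0.625  0.421  0.337 -0.013  0.031] 0.010922602226303646
0 [0.522, -0.177, 0.15] [-0.76  0.79  1.53  0.78  1.81 -0.99] 0.0
0 [0.52, 0, 0.22] [-0.55  0.58  1.77  0.94  1.68 -0.92] 0.0
0 [0.49, 0.176, 0.22] [-0.28  0.48  2.    1.14  1.46 -0.94] 0.0
45 [0.49, 0.176, 0.21] [-0.24  0.62  1.85  1.03  1.67 -0.17] 0.0
90 [0.49, 0.176, 0.2] [-0.23  0.78  1.81  1.06  1.86  0.47] 0.0
120 [0.495, 0.176, 0.19] [-0.23  0.88  1.85  1.14  1.94  0.88] 0.0
140 [0.5, 0.176, 0.19] [-0.24  0.92  1.89  1.2   1.97  1.16] 0.0
```

Request:
arm_command([
  {"dr": [0, 0, 0], "slide": [0, 0, 0.03], "grip": 1},
  {"dr": [0, 0, 0], "slide": [0, 0, 0.09], "grip": 1},
  {"dr": [0, 0, 0], "slide": [0, 0, 0.16], "grip": 1},
  {"dr": [0, 0, 0], "slide": [0, 0, 0.24], "grip": 1},
  {"dr": [0, 0, 0], "slide": [0, 0.02, 0.32], "grip": 1},
  {"dr": [0, 0, 0], "slide": [-0.01, 0.06, 0.38], "grip": 1},
  {"dr": [0, 0, 0], "slide": [-0.02, 0.12, 0.41], "grip": 1},
  {"dr": [0, 0, 0], "slide": [-0.03, 0.19, 0.42], "grip": 1},
])

```text
time_s: 4.65
tool_pos: [0.5101, -0.1, 0.2228]
eef_rot: [0.579, 0.579, 0.406, -0.405]
force: [1.0, -0.1, -3.1]
finger_gap: 0.7
finger_force: 35.0
```

Request:
arm_command([
  {"dr": [0, 0, 0], "slide": [-0.01, 0.08, 0], "grip": 1},
  {"dr": [0, 0, 0], "slide": [-0.02, 0.17, 0], "grip": 1},
  {"dr": [0, 0, 0], "slide": [-0.03, 0.27, 0], "grip": 1},
  {"dr": [0, 0, 0], "slide": [-0.04, 0.37, 0], "grip": 1},
  {"dr": [0, 0, 0], "slide": [-0.05, 0.47, 0], "grip": 1},
  {"dr": [0, 0, 0], "slide": [-0.06, 0.57, 0], "grip": 1},
  {"dr": [0, 0, 0], "slide": [-0.06, 0.65, 0], "grip": 1},
  {"dr": [0, 0, 0], "slide": [-0.06, 0.69, 0], "grip": 1},
])

```text
time_s: 5.65
tool_pos: [0.4854, 0.1769, 0.2217]
eef_rot: [0.579, 0.579, 0.406, -0.406]
force: [0.8, -0.7, -2.7]
finger_gap: 0.703
finger_force: 35.0
```

```bash
cat > v.py <<'E'
from h import *
import sys
o=telemetry.get_obs(); print(o['time_s'],o['tool_pos'].round(4),o['q'].round(2),o['force'].round(2),round(float(o['finger_gap']),3))
ims=[]
for n,(x,y) in {'scene':(345,170),'side':(295,180)}.items():
    p,d=capture(n); W=world(n,d)
    for q in('cup','card_base'):
        for r in spotter.trace(q,n)[:2]:
            w=W[r['region']&(d>0)]; 
            if len(w): print(n,q,round(r['confidence'],2),np.percentile(w,[2,50,98],axis=0).round(3).tolist())
    ims.append(cv2.resize(p[y-75:y+75,x-70:x+70],None,fx=2.8,fy=2.8,interpolation=cv2.INTER_CUBIC))
cv2.imwrite(f'pics/{sys.argv[1]}.png',np.hstack(ims))
E
python3 v.py p1
```

```text
5.65 [0.4854 0.1769 0.2217] [-0.27  0.46  2.01  1.15  1.46 -0.92] [ 0.77 -0.66 -2.7 ] 0.703
scene cup 0.61 [[0.454, 0.147, 0.175], [0.485, 0.181, 0.228], [0.52, 0.209, 0.254]]
scene card_base 0.89 [[0.484, 0.129, 0.06], [0.522, 0.176, 0.085], [0.587, 0.229, 0.124]]
scene card_base 0.6 [[0.435, 0.523, 0.0], [0.486, 0.597, 0.035], [0.581, 0.661, 0.09]]
side cup 0.67 [[0.472, 0.11, 0.215], [0.497, 0.202, 0.241], [0.516, 0.209, 0.278]]
side card_base 0.63 [[0.436, 0.516, 0.006], [0.512, 0.576, 0.059], [0.575, 0.665, 0.09]]
side card_base 0.61 [[0.538, -0.147, 0.057], [0.568, 0.143, 0.09], [0.584, 0.212, 0.343]]
```

View pics/p1.png

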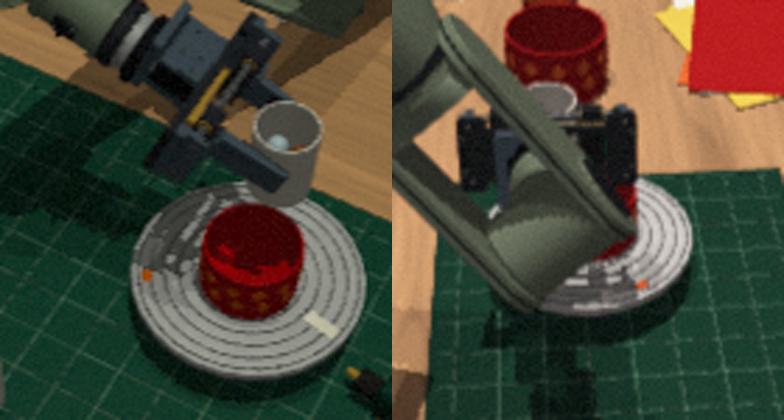

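Request:
arm_command([
  {"dr": [0, 0.02, 0], "slide": [0, 0, -0.01], "grip": 1},
  {"dr": [0, 0.06, 0], "slide": [0, 0, -0.02], "grip": 1},
  {"dr": [0, 0.1, 0], "slide": [-0.005, 0, -0.03], "grip": 1},
  {"dr": [0, 0.14, 0], "slide": [-0.01, 0, -0.04], "grip": 1},
  {"dr": [0, 0.18, 0], "slide": [-0.015, 0, -0.05], "grip": 1},
  {"dr": [0, 0.22, 0], "slide": [-0.02, 0, -0.06], "grip": 1},
  {"dr": [0, 0.25, 0], "slide": [-0.02, 0, -0.07], "grip": 1},
  {"dr": [0, 0.28, 0], "slide": [-0.02, 0, -0.08], "grip": 1},
])

```text
time_s: 6.95
tool_pos: [0.4791, 0.1743, 0.1877]
eef_rot: [0.698, 0.349, 0.12, -0.614]
force: [0.1, -0.2, -2.5]
finger_gap: 0.704
finger_force: 35.0
```

Request:
arm_command([
  {"dr": [0, 0.025, 0], "slide": [0, 0, 0], "grip": 1},
  {"dr": [0, 0.05, 0], "slide": [0, 0, 0], "grip": 1},
  {"dr": [0, 0.075, 0], "slide": [0.005, 0, 0], "grip": 1},
  {"dr": [0, 0.1, 0], "slide": [0.01, 0, 0], "grip": 1},
  {"dr": [0, 0.125, 0], "slide": [0.015, 0, 0], "grip": 1},
  {"dr": [0, 0.15, 0], "slide": [0.02, 0, 0], "grip": 1},
  {"dr": [0, 0.175, 0], "slide": [0.025, 0, 0], "grip": 1},
  {"dr": [0, 0.2, 0], "slide": [0.03, 0, 0], "grip": 1},
])

```text
time_s: 7.95
tool_pos: [0.4912, 0.1743, 0.1878]
eef_rot: [0.701, 0.142, -0.101, -0.692]
force: [-0.3, -0.3, -2.3]
finger_gap: 0.704
finger_force: 35.0
```

Request:
arm_command([
  {"dr": [0, 0.025, 0], "slide": [0.01, 0, 0], "grip": 1},
  {"dr": [0, 0.05, 0], "slide": [0.02, 0, 0], "grip": 1},
  {"dr": [0, 0.075, 0], "slide": [0.025, 0, 0], "grip": 1},
  {"dr": [0, 0.1, 0], "slide": [0.035, 0, 0], "grip": 1},
  {"dr": [0, 0.125, 0], "slide": [0.04, 0, 0], "grip": 1},
  {"dr": [0, 0.15, 0], "slide": [0.05, 0, 0], "grip": 1},
  {"dr": [0, 0.17, 0], "slide": [0.055, 0, 0], "grip": 1},
  {"dr": [0, 0.17, 0], "slide": [0.055, 0, 0], "grip": 1},
])

```text
time_s: 8.95
tool_pos: [0.5129, 0.1744, 0.1878]
eef_rot: [-0.649, 0.045, 0.281, 0.706]
force: [-0.1, 1.1, -1.5]
finger_gap: 0.709
finger_force: 35.0
```

```bash
python3 v.py p2
```

```text
8.95 [0.5129 0.1744 0.1878] [-0.22  0.87  1.79  1.16  1.95  0.89] [-0.11  1.1  -1.49] 0.709
scene cup 0.72 [[0.482, 0.15, 0.147], [0.513, 0.188, 0.209], [0.555, 0.206, 0.236]]
scene cup 0.71 [[0.762, -0.028, 0.008], [0.785, -0.001, 0.07], [0.799, 0.015, 0.111]]
scene card_base 0.74 [[0.484, 0.131, 0.06], [0.535, 0.179, 0.084], [0.586, 0.231, 0.124]]
scene card_base 0.59 [[0.435, 0.521, -0.001], [0.486, 0.597, 0.035], [0.581, 0.662, 0.09]]
side card_base 0.77 [[0.531, 0.534, 0.028], [0.558, 0.627, 0.068], [0.576, 0.66, 0.091]]
```

View pics/p2.png

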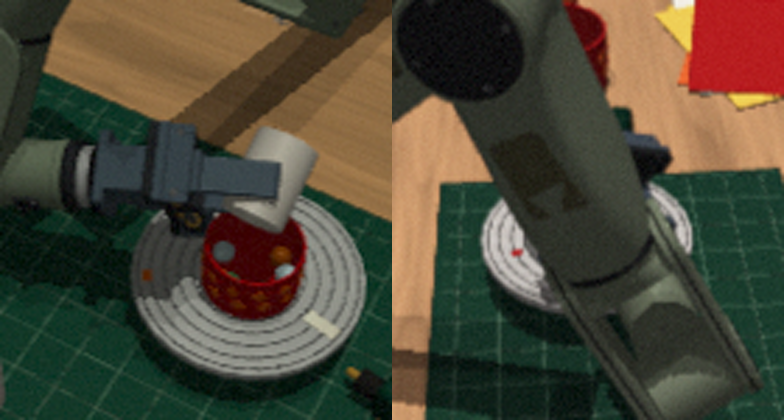

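Request:
arm_command([
  {"dr": [0, 0.04, 0], "slide": [0.01, 0, 0], "grip": 1},
  {"dr": [0, 0.08, 0], "slide": [0.02, 0, 0.01], "grip": 1},
  {"dr": [0, 0.12, 0], "slide": [0.025, 0, 0.02], "grip": 1},
  {"dr": [0, 0.12, 0], "slide": [0.025, 0, 0.05], "grip": 1},
  {"dr": [0, 0.12, 0], "slide": [0.025, 0, 0.02], "grip": 1},
  {"dr": [0, 0.12, 0], "slide": [0.025, 0, 0.05], "grip": 1},
  {"dr": [0, 0.12, 0], "slide": [0.025, 0, 0.03], "grip": 1},
  {"dr": [0, 0.12, 0], "slide": [0.025, 0, 0.03], "grip": 1},
])

```text
time_s: 10.25
tool_pos: [0.5222, 0.1755, 0.1996]
eef_rot: [-0.585, 0.176, 0.399, 0.684]
force: [0.3, 0.9, -1.8]
finger_gap: 0.699
finger_force: 35.0
```

```bash
python3 s1.py | head -9; python3 - <<'E'
from h import *
from h import R as RR
o=telemetry.get_obs(); print((targ(np.radians(20))*RR.from_quat(o['eef_rot']).inv()).as_rotvec()/np.pi)
E
```

```text
time_s 10.25
q [-0.2251  0.8953  1.8317  1.247   1.9887  1.2258]
tool_pos [0.5222 0.1755 0.1996]
force [ 0.2758  0.8519 -1.8424]
finger_gap 0.6988
finger_force 34.9994
[[ 0.62  -0.751 -0.225]
 [ 0.34  -0.002  0.94 ]
 [-0.707 -0.66   0.254]]
[ 1.78260265e-04 -7.70496952e-01  9.81642519e-04]
```

Request:
arm_command([
  {"dr": [0, -0.04, 0], "slide": [-0.01, 0, 0.05], "grip": 1},
  {"dr": [0, -0.09, 0], "slide": [-0.02, 0, 0.1], "grip": 1},
  {"dr": [0, -0.14, 0], "slide": [-0.03, 0, 0.1], "grip": 1},
  {"dr": [0, -0.19, 0], "slide": [-0.04, 0, 0.1], "grip": 1},
  {"dr": [0, -0.24, 0], "slide": [-0.05, 0, 0.1], "grip": 1},
  {"dr": [0, -0.29, 0], "slide": [-0.06, 0, 0.1], "grip": 1},
  {"dr": [0, -0.34, 0], "slide": [-0.07, 0, 0.1], "grip": 1},
  {"dr": [0, -0.39, 0], "slide": [-0.08, 0, 0.1], "grip": 1},
])

```text
time_s: 11.45
tool_pos: [0.49, 0.1754, 0.2401]
eef_rot: [0.707, 0.252, 0.012, -0.66]
force: [-0.4, -0.0, -1.2]
finger_gap: 0.704
finger_force: 35.0
```

Request:
arm_command([
  {"dr": [0, -0.05, 0], "slide": [0, -0.04, 0], "grip": 1},
  {"dr": [0, -0.1, 0], "slide": [0, -0.1, 0], "grip": 1},
  {"dr": [0, -0.15, 0], "slide": [0, -0.18, 0], "grip": 1},
  {"dr": [0, -0.2, 0], "slide": [0.02, -0.28, 0], "grip": 1},
  {"dr": [0, -0.25, 0], "slide": [0.04, -0.39, 0], "grip": 1},
  {"dr": [0, -0.3, 0], "slide": [0.06, -0.5, 0], "grip": 1},
  {"dr": [0, -0.34, 0], "slide": [0.07, -0.61, -0.03], "grip": 1},
  {"dr": [0, -0.375, 0], "slide": [0.08, -0.7, -0.06], "grip": 1},
])

```text
time_s: 12.45
tool_pos: [0.5221, -0.1062, 0.2159]
eef_rot: [0.582, 0.576, 0.403, -0.409]
force: [0.1, 0.4, -1.4]
finger_gap: 0.702
finger_force: 35.0
```

```bash
python3 v.py p3; python3 - <<'E'
from h import *
o=telemetry.get_obs(); print((targ(np.radians(20))*R.from_quat(o['eef_rot']).inv()).as_rotvec()/np.pi)
E
```

```text
12.45 [ 0.5221 -0.1062  0.2159] [-0.68  0.65  1.62  0.85  1.81 -0.9 ] [ 0.12  0.39 -1.44] 0.702
scene card_base 0.96 [[0.483, 0.131, 0.059], [0.523, 0.179, 0.089], [0.586, 0.231, 0.124]]
scene card_base 0.84 [[0.435, 0.521, -0.0], [0.486, 0.596, 0.036], [0.58, 0.661, 0.09]]
side cup 0.75 [[0.497, 0.346, 0.007], [0.561, 0.419, 0.032], [0.6, 0.46, 0.048]]
side cup 0.68 [[0.494, -0.137, 0.191], [0.527, -0.08, 0.226], [0.551, -0.074, 0.248]]
side card_base 0.73 [[0.483, 0.126, 0.061], [0.531, 0.153, 0.098], [0.58, 0.23, 0.123]]
side card_base 0.64 [[0.438, 0.516, 0.004], [0.505, 0.551, 0.051], [0.573, 0.665, 0.089]]
[-0.00086452 -0.00574663  0.00011708]
```

View pics/p3.png

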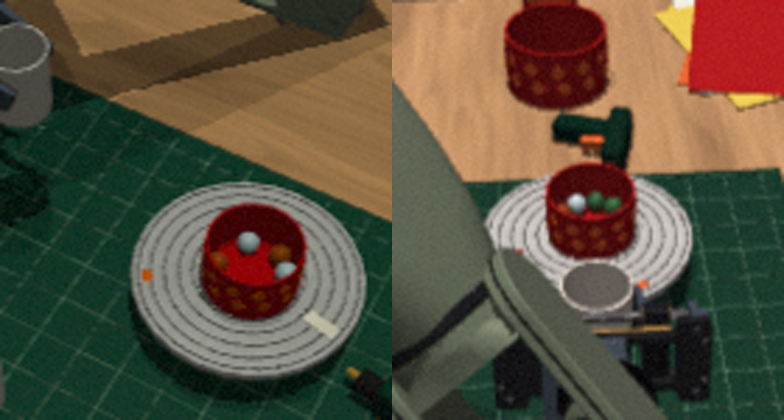

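Request:
arm_command([
  {"dr": [0, -0.006, 0], "slide": [0, -0.06, -0.05], "grip": 1},
  {"dr": [0, -0.006, 0], "slide": [0, -0.12, -0.14], "grip": 1},
  {"dr": [0, -0.006, 0], "slide": [0, -0.165, -0.23], "grip": 1},
  {"dr": [0, -0.006, 0], "slide": [0, -0.177, -0.31], "grip": 1},
  {"dr": [0, -0.006, 0], "slide": [0, -0.177, -0.36], "grip": 1},
  {"dr": [0, -0.006, 0], "slide": [0, -0.177, -0.39], "grip": 1},
  {"dr": [0, -0.006, 0], "slide": [0, -0.177, -0.402], "grip": 1},
  {"dr": [0, -0.006, 0], "slide": [0, -0.177, -0.406], "grip": 1},
])

```text
time_s: 13.75
tool_pos: [0.5225, -0.1752, 0.0543]
eef_rot: [0.579, 0.579, 0.407, -0.405]
force: [0.1, -0.9, -0.9]
finger_gap: 0.702
finger_force: 35.0
```

Request:
arm_command([
  {"dr": [0, 0, 0], "slide": [0, 0, -0.0015], "grip": 1},
  {"dr": [0, 0, 0], "slide": [0, 0, -0.0015], "grip": 1},
])

```text
time_s: 14.0
tool_pos: [0.5223, -0.1755, 0.0536]
eef_rot: [0.579, 0.579, 0.407, -0.405]
force: [-0.2, 0.8, -0.7]
finger_gap: 0.703
finger_force: 35.0
```

Request:
arm_command([
  {"dr": [0, 0, 0], "slide": [0, 0, -0.003], "grip": 1},
  {"dr": [0, 0, 0], "slide": [0, 0, -0.003], "grip": 1},
  {"dr": [0, 0, 0], "slide": [0, 0, -0.003], "grip": -1},
  {"dr": [0, 0, 0], "slide": [0, 0, -0.003], "grip": -1},
  {"dr": [0, 0, 0], "slide": [0, 0, -0.003], "grip": -1},
  {"dr": [0, 0, 0], "slide": [0, 0, -0.003], "grip": -1},
  {"dr": [0, 0, 0], "slide": [0, 0, -0.003], "grip": -1},
  {"dr": [0, 0, 0], "slide": [0, 0, -0.003], "grip": -1},
])

```text
time_s: 15.0
tool_pos: [0.5222, -0.1754, 0.0519]
eef_rot: [0.579, 0.579, 0.407, -0.405]
force: [0.2, -0.1, 0.0]
finger_gap: 1.001
finger_force: 0.0
```

Request:
arm_command([
  {"dr": [0, 0, 0], "slide": [0, -0.06, 0.022], "grip": -1},
  {"dr": [0, 0, 0], "slide": [0, -0.15, 0.055], "grip": -1},
  {"dr": [0, 0, 0], "slide": [0, -0.24, 0.088], "grip": -1},
  {"dr": [0, 0, 0], "slide": [0, -0.32, 0.13], "grip": -1},
  {"dr": [0, 0, 0], "slide": [0, -0.33, 0.25], "grip": -1},
  {"dr": [0, 0, 0], "slide": [0, -0.33, 0.37], "grip": 0.5},
  {"dr": [-0.05, 0, 0], "slide": [0, -0.3, 0.46], "grip": 1},
  {"dr": [-0.1, 0, 0], "slide": [0, -0.2, 0.5], "grip": 1},
])

```text
time_s: 16.0
tool_pos: [0.5227, -0.257, 0.2532]
eef_rot: [0.637, 0.636, 0.311, -0.306]
force: [1.4, -0.2, 0.9]
finger_gap: 0.706
finger_force: 0.0
```

Request:
arm_command([
  {"dr": [-0.05, 0, 0], "slide": [0, 0.1, 0], "grip": 1},
  {"dr": [-0.1, 0, 0], "slide": [0, 0.2, 0], "grip": 1},
  {"dr": [-0.15, 0, 0], "slide": [0.01, 0.32, 0], "grip": 1},
  {"dr": [-0.2, 0, 0], "slide": [0.02, 0.45, 0], "grip": 1},
  {"dr": [-0.25, 0, 0], "slide": [0.025, 0.58, 0], "grip": 1},
  {"dr": [-0.289, 0, 0], "slide": [0.025, 0.7, 0], "grip": 1},
  {"dr": [-0.289, 0, 0], "slide": [0.025, 0.8, -0.05], "grip": 1},
  {"dr": [-0.289, 0, 0], "slide": [0.025, 0.84, -0.1], "grip": 1},
])

```text
time_s: 17.0
tool_pos: [0.5315, 0.0835, 0.2118]
eef_rot: [0.705, 0.709, 0.002, -0.0]
force: [0.6, -1.1, -0.9]
finger_gap: 0.005
finger_force: 0.0
```

```bash
cat > w.py <<'E'
from h import *
import sys
o=telemetry.get_obs(); print(o['time_s'],o['tool_pos'].round(4),o['q'].round(2),o['force'].round(2),round(float(o['finger_gap']),3))
print(R.from_quat(o['eef_rot']).as_matrix().round(3).tolist(), (targ(np.pi/2)*R.from_quat(o['eef_rot']).inv()).as_rotvec()/np.pi)
ims=[]
for n,(x,y) in {'scene':(345,170),'side':(295,200)}.items():
    p,d=capture(n); W=world(n,d)
    for q in('cup','card_base'):
        for r in spotter.trace(q,n)[:1]:
            w=W[r['region']&(d>0)]; 
            if len(w): print(n,q,round(r['confidence'],2),np.percentile(w,[2,50,98],axis=0).round(3).tolist())
    for r in spotter.pinpoint('wheel_rim',n)[:2]:
        u,v=np.round(r['position']).astype(int); print(n,'rim',round(r['confidence'],2),(u,v),W[v,u].round(3))
    # white tape by colour on the wheel face
    f=p.astype(int); m=(np.hypot(W[...,0]-.532,W[...,1]-.177)<.13)&(np.abs(W[...,2]-.06)<.008)
    t=m&(f[...,2]-f[...,0]>12)&(f[...,2]<f[...,1]+25)&(f.min(-1)>110)
    if t.any():
        c=np.median(W[t],0); print(n,'tape',t.sum(),c.round(3),np.degrees(np.arctan2(c[1]-.177,c[0]-.532)).round(1))
    ims.append(cv2.resize(p[y-75:y+75,x-70:x+70],None,fx=2.8,fy=2.8,interpolation=cv2.INTER_CUBIC))
cv2.imwrite(f'pics/{sys.argv[1]}.png',np.hstack(ims))
E
python3 w.py w0
```

```text
17.0 [0.5315 0.0835 0.2118] [0.13 0.27 1.68 0.   1.18 0.13] [ 0.56 -1.1  -0.88] 0.005
[[-0.005, 1.0, 0.002], [1.0, 0.005, 0.002], [0.002, 0.002, -1.0]] [-0.00074601  0.00066174 -0.00153001]
scene cup 0.61 [[0.479, -0.207, 0.0], [0.529, -0.173, 0.051], [0.557, -0.143, 0.086]]
scene card_base 0.94 [[0.483, 0.131, 0.06], [0.528, 0.179, 0.088], [0.586, 0.231, 0.124]]
scene rim 0.94 (np.int64(392), np.int64(208)) [0.537 0.272 0.059]
scene tape 75 [0.548 0.268 0.059] 79.7
side cup 0.93 [[0.491, -0.209, -0.0], [0.523, -0.187, 0.048], [0.554, -0.143, 0.084]]
side card_base 0.6 [[0.482, 0.126, 0.061], [0.525, 0.146, 0.097], [0.579, 0.228, 0.123]]
side rim 0.29 (np.int64(299), np.int64(268)) [ 0.521 -0.145  0.05 ]
side tape 49 [0.477 0.199 0.059] 158.4
```

View pics/w0.png

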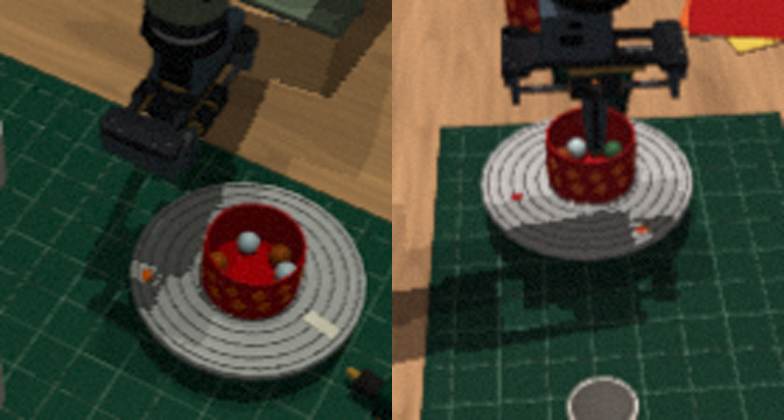

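Request:
arm_command([
  {"dr": [0, 0, 0], "slide": [0, -0.005, -0.12], "grip": 1},
  {"dr": [0, 0, 0], "slide": [0, -0.005, -0.24], "grip": 1},
  {"dr": [0, 0, 0], "slide": [0, -0.005, -0.3], "grip": 1},
  {"dr": [0, 0, 0], "slide": [0, -0.005, -0.325], "grip": 1},
  {"dr": [0, 0, 0], "slide": [0, -0.005, -0.33], "grip": 1},
], squeeze=10)

```text
time_s: 18.02
tool_pos: [0.5328, 0.0782, 0.0803]
eef_rot: [0.707, 0.707, 0.002, 0.0]
force: [0.0, 0.0, -0.1]
finger_gap: 0.004
finger_force: 0.0
```

Request:
arm_command([
  {"dr": [0, 0, 0], "slide": [0, 0, -0.006], "grip": 1},
  {"dr": [0, 0, 0], "slide": [0, 0, -0.009], "grip": 1},
  {"dr": [0, 0, 0], "slide": [0, 0, -0.009], "grip": 1},
])

```text
time_s: 18.4
tool_pos: [0.5329, 0.0787, 0.0773]
eef_rot: [0.707, 0.708, 0.002, 0.001]
force: [-0.3, -1.0, 2.7]
finger_gap: 0.007
finger_force: 1.8
```

Request:
arm_command([
  {"dr": [0, 0, 0], "slide": [0, 0, -0.003], "grip": 1},
  {"dr": [0, 0, 0], "slide": [0, 0, -0.003], "grip": 1},
])

```text
time_s: 18.65
tool_pos: [0.5338, 0.0787, 0.0773]
eef_rot: [0.707, 0.708, 0.003, 0.001]
force: [-0.9, -0.3, 10.8]
finger_gap: 0.003
finger_force: 5.3
```

Request:
arm_command([
  {"dr": [0, 0, 0], "slide": [0.009, 0, 0], "grip": 1},
  {"dr": [0, 0, 0], "slide": [0.026, 0.001, 0], "grip": 1},
  {"dr": [0, 0, 0], "slide": [0.047, 0.0045, 0], "grip": 1},
  {"dr": [0, 0, 0], "slide": [0.072, 0.011, 0], "grip": 1},
  {"dr": [0, 0, 0], "slide": [0.096, 0.0195, 0], "grip": 1},
  {"dr": [0, 0, 0], "slide": [0.119, 0.031, 0], "grip": 1},
  {"dr": [0, 0, 0], "slide": [0.1405, 0.044, 0], "grip": 1},
  {"dr": [0, 0, 0], "slide": [0.1575, 0.057, 0], "grip": 1},
])

```text
time_s: 19.65
tool_pos: [0.5965, 0.102, 0.0773]
eef_rot: [0.707, 0.708, 0.003, 0.001]
force: [-0.7, -0.1, 9.5]
finger_gap: 0.007
finger_force: 5.0
```

```bash
cat > r.py <<'E'
from h import *
import sys
c=np.array([.532,.177])
o=telemetry.get_obs(); t=o['tool_pos'][:2]-c
print('t',o['time_s'],'tool',o['tool_pos'].round(4),'r',np.hypot(*t).round(4),'ang',np.degrees(np.arctan2(t[1],t[0])).round(1),'F',o['force'].round(1),'M',o['moment'].round(2))
for n in('scene','side'):
    p,d=capture(n); W=world(n,d)
    for r in spotter.pinpoint('wheel_rim',n)[:1]:
        u,v=np.round(r['position']).astype(int); w=W[v,u]; print(n,'rim',round(r['confidence'],2),w.round(3),np.degrees(np.arctan2(w[1]-c[1],w[0]-c[0])).round(1),np.hypot(w[1]-c[1],w[0]-c[0]).round(3))
    for r in spotter.trace('card_base',n)[:1]:
        w=W[r['region']&(d>0)]; print(n,'base',np.percentile(w,[2,50,98],axis=0).round(3).tolist())
    cv2.imwrite(f'pics/{sys.argv[1]}_{n}.png',p)
f=float(sys.argv[2]) # planned angle offsets for next call
a0=np.arctan2(t[1],t[0]); al=np.radians(np.arange(1,9)*f)
print(((c+.098*np.c_[np.cos(a0+al),np.sin(a0+al)]-o['tool_pos'][:2])/.4).round(3).tolist())
E
python3 r.py r1 6
```

```text
t 19.65 tool [0.5965 0.102  0.0773] r 0.0989 ang -49.3 F [-0.7 -0.1  9.5] M [-0.03  0.28  0.01]
scene rim 0.76 [0.465 0.266 0.056] 127.1 0.111
scene base [[0.48, 0.133, 0.059], [0.525, 0.179, 0.089], [0.583, 0.233, 0.124]]
side rim 0.96 [0.478 0.177 0.122] -179.7 0.054
side base [[0.478, 0.128, 0.06], [0.508, 0.146, 0.095], [0.569, 0.232, 0.125]]
[[0.017, 0.019], [0.034, 0.039], [0.048, 0.06], [0.06, 0.083], [0.07, 0.107], [0.077, 0.131], [0.082, 0.156], [0.084, 0.182]]
```

Request:
arm_command([
  {"dr": [0, 0, 0], "slide": [0.017, 0.019, 0], "grip": 1},
  {"dr": [0, 0, 0], "slide": [0.034, 0.039, 0], "grip": 1},
  {"dr": [0, 0, 0], "slide": [0.048, 0.06, 0], "grip": 1},
  {"dr": [0, 0, 0], "slide": [0.06, 0.083, 0], "grip": 1},
  {"dr": [0, 0, 0], "slide": [0.07, 0.107, 0], "grip": 1},
  {"dr": [0, 0, 0], "slide": [0.077, 0.131, 0], "grip": 1},
  {"dr": [0, 0, 0], "slide": [0.082, 0.156, 0], "grip": 1},
  {"dr": [0, 0, 0], "slide": [0.084, 0.182, 0], "grip": 1},
])

```text
time_s: 20.95
tool_pos: [0.6305, 0.1745, 0.0773]
eef_rot: [0.707, 0.708, 0.003, 0.002]
force: [-0.3, -0.4, 7.8]
finger_gap: 0.006
finger_force: 3.9
```

```bash
python3 r.py r2 6
```

```text
t 20.95 tool [0.6305 0.1745 0.0773] r 0.0986 ang -1.4 F [-0.3 -0.4  7.8] M [-0.31 -0.13  0.07]
scene rim 0.78 [0.425 0.211 0.059] 162.2 0.112
scene base [[0.436, 0.522, 0.0], [0.487, 0.597, 0.036], [0.581, 0.661, 0.091]]
side rim 0.71 [0.446 0.206 0.061] 161.2 0.091
side base [[0.473, 0.127, 0.061], [0.518, 0.148, 0.095], [0.57, 0.231, 0.124]]
[[-0.002, 0.026], [-0.005, 0.051], [-0.011, 0.076], [-0.02, 0.1], [-0.031, 0.123], [-0.045, 0.145], [-0.06, 0.166], [-0.078, 0.184]]
```

```bash
python3 - <<'E'
import cv2,numpy as np
a=cv2.imread('pics/r2_scene.png')[95:245,275:415]; b=cv2.imread('pics/r2_side.png')[125:275,225:365]
cv2.imwrite('pics/r2.png',cv2.resize(np.hstack([a,b]),None,fx=2.8,fy=2.8,interpolation=cv2.INTER_CUBIC))
E
```

```text
(no output)
```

View pics/r2.png

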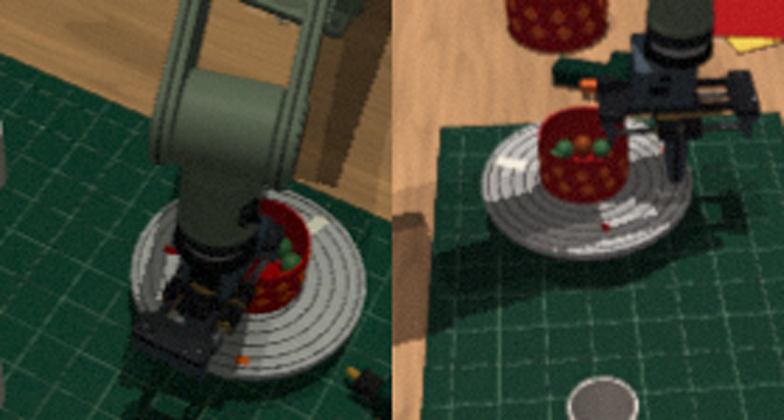

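```bash
sed -i 's/c=np.array.*/c=np.array([.5285,.174])/; s/\.098\*/.100*/' r.py; python3 r.py r2b 6 | tail -1
```

```text
[[-0.007, 0.026], [-0.011, 0.052], [-0.018, 0.077], [-0.028, 0.101], [-0.04, 0.125], [-0.054, 0.146], [-0.071, 0.166], [-0.09, 0.185]]
```

Request:
arm_command([
  {"dr": [0, 0, 0], "slide": [-0.005, 0.026, -0.0015], "grip": 1},
  {"dr": [0, 0, 0], "slide": [-0.011, 0.052, -0.0025], "grip": 1},
  {"dr": [0, 0, 0], "slide": [-0.018, 0.077, -0.0025], "grip": 1},
  {"dr": [0, 0, 0], "slide": [-0.028, 0.101, -0.0025], "grip": 1},
  {"dr": [0, 0, 0], "slide": [-0.04, 0.125, -0.0025], "grip": 1},
  {"dr": [0, 0, 0], "slide": [-0.054, 0.146, -0.0025], "grip": 1},
  {"dr": [0, 0, 0], "slide": [-0.071, 0.166, -0.0025], "grip": 1},
  {"dr": [0, 0, 0], "slide": [-0.09, 0.185, -0.0025], "grip": 1},
])

```text
time_s: 22.55
tool_pos: [0.5958, 0.2496, 0.0773]
eef_rot: [0.707, 0.708, 0.005, 0.002]
force: [2.5, 0.0, 10.4]
finger_gap: 0.01
finger_force: 5.0
```

```bash
python3 r.py r3 6
```

```text
t 22.55 tool [0.5958 0.2496 0.0773] r 0.1012 ang 48.3 F [ 2.5  0.  10.4] M [-0.07 -0.44  0.08]
scene rim 0.79 [0.427 0.13  0.059] -156.5 0.11
scene base [[0.473, 0.126, 0.059], [0.521, 0.158, 0.093], [0.605, 0.212, 0.16]]
side rim 0.66 [0.51  0.126 0.096] -111.0 0.051
side base [[0.472, 0.123, 0.058], [0.522, 0.165, 0.094], [0.57, 0.229, 0.123]]
[[-0.022, 0.014], [-0.044, 0.028], [-0.068, 0.04], [-0.092, 0.049], [-0.118, 0.056], [-0.144, 0.06], [-0.17, 0.061], [-0.196, 0.06]]
```

Request:
arm_command([
  {"dr": [0, 0, 0], "slide": [-0.022, 0.014, -0.001], "grip": 1},
  {"dr": [0, 0, 0], "slide": [-0.044, 0.028, -0.001], "grip": 1},
  {"dr": [0, 0, 0], "slide": [-0.068, 0.04, -0.001], "grip": 1},
  {"dr": [0, 0, 0], "slide": [-0.092, 0.049, -0.001], "grip": 1},
  {"dr": [0, 0, 0], "slide": [-0.118, 0.056, -0.001], "grip": 1},
  {"dr": [0, 0, 0], "slide": [-0.144, 0.06, -0.001], "grip": 1},
  {"dr": [0, 0, 0], "slide": [-0.17, 0.061, -0.001], "grip": 1},
  {"dr": [0, 0, 0], "slide": [-0.196, 0.06, -0.001], "grip": 1},
])

```text
time_s: 23.85
tool_pos: [0.5174, 0.2738, 0.0773]
eef_rot: [0.706, 0.708, 0.006, 0.002]
force: [2.3, -1.2, 13.3]
finger_gap: 0.006
finger_force: 6.9
```

```bash
python3 r.py r4 6
```

```text
t 23.85 tool [0.5174 0.2738 0.0773] r 0.1004 ang 96.4 F [ 2.3 -1.2 13.3] M [-0.28 -0.36  0.11]
scene rim 0.85 [0.497 0.079 0.059] -108.2 0.1
scene base [[0.435, 0.522, -0.001], [0.486, 0.597, 0.035], [0.581, 0.662, 0.09]]
side rim 0.65 [0.51  0.068 0.055] -100.2 0.107
side base [[0.422, 0.53, -0.002], [0.452, 0.572, 0.058], [0.571, 0.725, 0.091]]
[[-0.026, -0.005], [-0.051, -0.012], [-0.075, -0.022], [-0.099, -0.034], [-0.12, -0.048], [-0.141, -0.065], [-0.159, -0.083], [-0.175, -0.104]]
```

Request:
arm_command([
  {"dr": [0, 0, 0], "slide": [-0.026, -0.005, 0], "grip": 1},
  {"dr": [0, 0, 0], "slide": [-0.051, -0.012, 0], "grip": 1},
  {"dr": [0, 0, 0], "slide": [-0.075, -0.022, 0], "grip": 1},
  {"dr": [0, 0, 0], "slide": [-0.099, -0.034, 0], "grip": 1},
  {"dr": [0, 0, 0], "slide": [-0.12, -0.048, 0], "grip": 1},
  {"dr": [0, 0, 0], "slide": [-0.141, -0.065, 0], "grip": 1},
  {"dr": [0, 0, 0], "slide": [-0.159, -0.083, 0], "grip": 1},
  {"dr": [0, 0, 0], "slide": [-0.175, -0.104, 0], "grip": 1},
])

```text
time_s: 25.15
tool_pos: [0.4485, 0.2322, 0.0772]
eef_rot: [0.706, 0.708, 0.007, 0.002]
force: [3.6, -0.4, 15.3]
finger_gap: 0.003
finger_force: 7.6
```

```bash
python3 r.py r5 6
```

```text
t 25.15 tool [0.4485 0.2322 0.0772] r 0.099 ang 144.0 F [ 3.6 -0.4 15.3] M [-0.18 -0.69  0.05]
scene rim 0.59 [0.585 0.102 0.058] -51.5 0.091
scene base [[0.436, 0.522, -0.0], [0.487, 0.597, 0.036], [0.581, 0.661, 0.09]]
side rim 0.62 [0.59  0.093 0.06 ] -52.5 0.102
side base [[0.479, 0.115, 0.059], [0.528, 0.162, 0.094], [0.576, 0.22, 0.124]]
[[-0.016, -0.02], [-0.028, -0.044], [-0.038, -0.068], [-0.044, -0.093], [-0.049, -0.119], [-0.05, -0.145], [-0.049, -0.172], [-0.045, -0.197]]
```

Request:
arm_command([
  {"dr": [0, 0, 0], "slide": [-0.016, -0.02, 0.001], "grip": 1},
  {"dr": [0, 0, 0], "slide": [-0.028, -0.044, 0.001], "grip": 1},
  {"dr": [0, 0, 0], "slide": [-0.038, -0.068, 0.001], "grip": 1},
  {"dr": [0, 0, 0], "slide": [-0.044, -0.093, 0.001], "grip": 1},
  {"dr": [0, 0, 0], "slide": [-0.049, -0.119, 0.001], "grip": 1},
  {"dr": [0, 0, 0], "slide": [-0.05, -0.145, 0.001], "grip": 1},
  {"dr": [0, 0, 0], "slide": [-0.049, -0.172, 0.001], "grip": 1},
  {"dr": [0, 0, 0], "slide": [-0.045, -0.197, 0.001], "grip": 1},
])

```text
time_s: 26.45
tool_pos: [0.4312, 0.1533, 0.0772]
eef_rot: [0.707, 0.708, 0.007, 0.003]
force: [3.8, 3.5, 12.7]
finger_gap: 0.01
finger_force: 6.6
```

```bash
python3 r.py r6 6
```

```text
t 26.45 tool [0.4312 0.1533 0.0772] r 0.0995 ang -168.0 F [ 3.8  3.5 12.7] M [ 0.33 -0.73  0.08]
scene rim 0.83 [0.606 0.16  0.06 ] -10.3 0.079
scene base [[0.484, 0.123, 0.06], [0.53, 0.175, 0.088], [0.586, 0.222, 0.124]]
side rim 0.6 [0.627 0.164 0.059] -5.7 0.099
side base [[0.458, 0.515, 0.0], [0.517, 0.541, 0.05], [0.576, 0.702, 0.09]]
[[0.005, -0.026], [0.015, -0.05], [0.027, -0.073], [0.041, -0.095], [0.057, -0.116], [0.076, -0.134], [0.096, -0.151], [0.118, -0.165]]
```

Request:
arm_command([
  {"dr": [0, 0, 0], "slide": [0.005, -0.026, 0], "grip": 1},
  {"dr": [0, 0, 0], "slide": [0.015, -0.05, 0], "grip": 1},
  {"dr": [0, 0, 0], "slide": [0.027, -0.073, 0], "grip": 1},
  {"dr": [0, 0, 0], "slide": [0.041, -0.095, 0], "grip": 1},
  {"dr": [0, 0, 0], "slide": [0.057, -0.116, 0], "grip": 1},
  {"dr": [0, 0, 0], "slide": [0.076, -0.134, 0], "grip": 1},
  {"dr": [0, 0, 0], "slide": [0.096, -0.151, 0], "grip": 1},
  {"dr": [0, 0, 0], "slide": [0.118, -0.165, 0], "grip": 1},
])

```text
time_s: 27.75
tool_pos: [0.4772, 0.0868, 0.0772]
eef_rot: [0.707, 0.707, 0.005, 0.002]
force: [0.5, 3.7, 16.8]
finger_gap: 0.008
finger_force: 8.0
```

```bash
python3 r.py r7 6
```

```text
t 27.75 tool [0.4772 0.0868 0.0772] r 0.1012 ang -120.5 F [ 0.5  3.7 16.8] M [ 0.47 -0.06  0.12]
scene rim 0.86 [0.602 0.238 0.062] 41.0 0.098
scene base [[0.485, 0.127, 0.059], [0.528, 0.175, 0.089], [0.588, 0.227, 0.125]]
side rim 0.65 [0.612 0.246 0.058] 40.6 0.11
side base [[0.504, 0.051, 0.037], [0.539, 0.143, 0.104], [0.584, 0.331, 0.182]]
[[0.025, -0.01], [0.049, -0.019], [0.074, -0.026], [0.1, -0.03], [0.126, -0.032], [0.152, -0.031], [0.178, -0.027], [0.204, -0.02]]
```

Request:
arm_command([
  {"dr": [0, 0, 0], "slide": [0.025, -0.01, 0.001], "grip": 1},
  {"dr": [0, 0, 0], "slide": [0.049, -0.019, 0.001], "grip": 1},
  {"dr": [0, 0, 0], "slide": [0.074, -0.026, 0.001], "grip": 1},
  {"dr": [0, 0, 0], "slide": [0.1, -0.03, 0.001], "grip": 1},
  {"dr": [0, 0, 0], "slide": [0.126, -0.032, 0.001], "grip": 1},
  {"dr": [0, 0, 0], "slide": [0.15, -0.031, 0.001], "grip": 1},
  {"dr": [0, 0, 0], "slide": [0.17, -0.028, 0.001], "grip": 1},
  {"dr": [0, 0, 0], "slide": [0.187, -0.023, 0.001], "grip": 1},
])

```text
time_s: 29.05
tool_pos: [0.5506, 0.0763, 0.0772]
eef_rot: [0.706, 0.708, 0.003, 0.002]
force: [-1.2, -3.2, 13.8]
finger_gap: 0.006
finger_force: 6.7
```

```bash
python3 r.py r8 2; python3 - <<'E'
from h import *
# tape angle: start picture vs now, bright warm patch on the wheel face, scene cam, region y>.22
d=np.load('scene0.npz'); W=world('scene',d['d'])
c=np.array([.5285,.174])
for nm,p in(('start',d['p']),('now',cv2.imread('pics/r8_scene.png'))):
    f=p.astype(int); rr=np.hypot(W[...,0]-c[0],W[...,1]-c[1]); m=(rr>.07)&(rr<.122)&(np.abs(W[...,2]-.06)<.01)&(W[...,1]>.2)
    t=m&(f[...,2]-f[...,0]>15)&(f.min(-1)>120)
    w=W[t]; v=np.argwhere(t); a=np.degrees(np.arctan2(w[:,1]-c[1],w[:,0]-c[0])); print(nm,t.sum(),v.mean(0).round(1),np.median(a).round(1),rr[t].mean().round(3))
E
```

```text
t 29.05 tool [0.5506 0.0763 0.0772] r 0.1002 ang -77.3 F [-1.2 -3.2 13.8] M [-0.59  0.15  0.1 ]
scene rim 0.97 [0.532 0.276 0.06 ] 87.9 0.102
scene base [[0.436, 0.523, 0.0], [0.487, 0.597, 0.035], [0.581, 0.662, 0.09]]
side base [[0.433, 0.013, 0.001], [0.474, 0.526, 0.038], [0.524, 0.573, 0.39]]
[[0.008, 0.002], [0.017, 0.005], [0.025, 0.008], [0.033, 0.01], [0.041, 0.014], [0.049, 0.017], [0.057, 0.021], [0.065, 0.025]]
start 59 [210.4 389.4] 77.8 0.097
now 60 [209.9 389.6] 78.7 0.097
```

Request:
arm_command([
  {"dr": [0, 0, 0], "slide": [0.008, 0.002, 0], "grip": 1},
  {"dr": [0, 0, 0], "slide": [0.012, 0.003, 0], "grip": 1},
  {"dr": [0, 0, 0], "slide": [0.012, 0.003, 0], "grip": 1},
  {"dr": [0, 0, 0], "slide": [0.012, 0.003, 0.03], "grip": 1},
  {"dr": [0, 0, 0], "slide": [0.012, 0.003, 0.15], "grip": 1},
  {"dr": [0, 0, 0], "slide": [0.012, -0.1, 0.28], "grip": 1},
  {"dr": [0, 0, 0], "slide": [0.012, -0.25, 0.36], "grip": 1},
  {"dr": [0, 0, 0], "slide": [-0.05, -0.4, 0.4], "grip": 1},
])

```text
time_s: 30.35
tool_pos: [0.5337, -0.0733, 0.2333]
eef_rot: [0.706, 0.708, 0.002, 0.002]
force: [-0.0, -1.4, -1.0]
finger_gap: 0.009
finger_force: 0.0
```

```bash
python3 w.py w9
```

```text
30.35 [ 0.5337 -0.0733  0.2333] [-0.16  0.26  1.65  0.    1.23 -0.16] [-0.04 -1.36 -1.02] 0.009
[[-0.002, 1.0, 0.006], [1.0, 0.002, 0.001], [0.001, 0.006, -1.0]] [-0.00035357  0.00187563 -0.00078163]
scene cup 0.73 [[0.718, -0.043, -0.001], [0.783, -0.002, 0.067], [0.799, 0.015, 0.112]]
scene card_base 0.83 [[0.483, 0.131, 0.06], [0.527, 0.178, 0.089], [0.586, 0.231, 0.124]]
scene rim 0.57 (np.int64(394), np.int64(204)) [0.523 0.272 0.061]
scene tape 85 [0.541 0.266 0.059] 84.1
side cup 0.86 [[0.491, -0.209, -0.0], [0.523, -0.187, 0.047], [0.558, -0.142, 0.084]]
side card_base 0.46 [[0.479, -0.11, 0.057], [0.501, 0.136, 0.088], [0.526, 0.172, 0.316]]
side tape 42 [0.512 0.142 0.059] -119.8
```

View pics/w9.png

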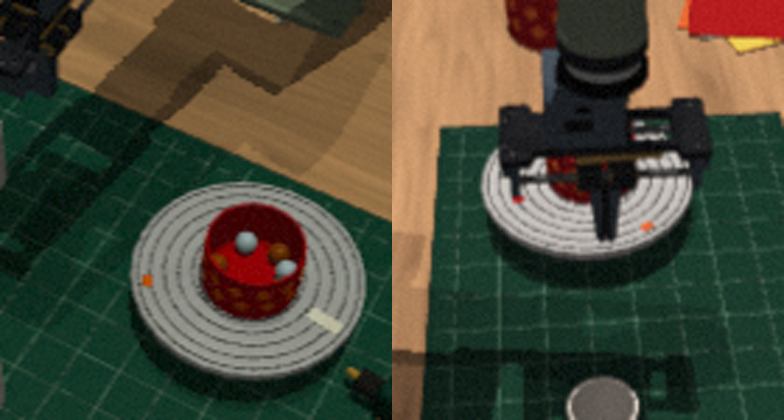

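```bash
python3 -c "
from cell import arm; print(arm.close_job())"
```

```text
the job is handed in; nothing more can be done
None
```

I poured the marbles into the smaller card base, stood the empty cup upright on the table, and turned the wheel about 364° with the base still on its middle. I handed the job in at about 30 s. The cup looked and weighed empty and no stray marbles showed, though I never had all eight in view at once.

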